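# Open the slanting screw-cap canister

## Task

Open the metal canister that leans in the plywood stand: unscrew its black cap with as many twists as it takes (anticlockwise as you look down on the cap), lift it clear and set it down gently, open side down and flat, on the middle of the small half-round sheet offcut. Leave the two bolts and the pencil where they are.

Things in the scene. Friction and masses are not known exactly. Their poses are not given: they have to be found in the camera images.
- cap_center (a point): black ribbed round screw cap, 51 mm across, 33 mm tall, 60 g, closed at the top, open below. Point on its axis half-way up (16.5 mm from rim and from top); z is the cap's axis, out of its closed top. At the start it is screwed down on the canister: z leans 30 degrees from vertical, roughly towards the robot. Seated, its lower rim is 2 mm above the canister's sloping shoulder.
- cap: the same cap, origin at the centre of its lower rim. Right-handed thread: turned anticlockwise about its z it rises 3.8 mm per rad (24 mm a turn) and is free after about 4.2 rad, 16 mm up; before that it cannot be pulled off. A springy seal pushes up on it with 8 N over the first 3 mm; breaking loose takes 0.1 to 0.2 N m, less later. Let go part-way it keeps its turn but may sink up to 3 mm (play).
- mouth (a point): centre of the rim of the canister's neck, hidden in the seated cap, 9.5 mm above cap_center along the axis; z along the canister's axis, outward. The aluminium canister is fixed, 58 mm across and 78 mm long below its neck; the neck is 36 mm across its thread and 28 mm long.
- stand: fixed plywood stand that holds the canister; origin at bench level, straight below the lower rim of the seated cap; the canister leans to its -x. Base 150 x 110 mm, from x = -60 to +90 mm; nothing of it or the canister is higher than the cap.
- board_top (a point): centre of the upper face of the loose half-round offcut of dark pressed plastic sheet, 98 x 182 mm, 11 mm thick, 140 g, flat on the bench to the right of the stand (not the round blank at the back, 330 mm across). z up, y along its 182 mm length.
- stray_bolt_a: plain grey M8 bolt, 29 mm tall, 13 mm wide, standing on its head beside the stand; a bystander. Origin: centre of its underside
- stray_bolt_b: plain grey M8 bolt, 29 mm tall, 13 mm wide, standing on its head beside the stand; a bystander. Origin: centre of its underside
- small_pencil: green pencil, 136 mm long, 7 mm thick, lying in front of the stand and to its right; a bystander. Origin: centre of its underside, y along its length
Not all that is in view belongs to the job. Of the things that look like the cap, the middle-sized one is meant.

How it is judged (in metres and radians):
On the way:
1. the cap is off the thread and clear of the canister's mouth (z of cap_center in the frame of mouth above 0.02 m), for 0.1 s.
At the end, for the whole second after the job is handed in: The cap rests still on the half-round offcut, open side down and level within 7 degrees, its axis within 30 mm of the offcut's middle and its lower rim on the offcut's upper face (within 3 mm) (horizontal distance between cap_center and board_top below 0.03 m and z of cap_center in the frame of board_top between 0.0135 and 0.0195 m and angle between cap_center's own z axis and vertical below 0.12 rad and linear speed of cap below 0.02 m/s and angular speed of cap below 0.2 rad/s); the robot touches nothing.
It fails at once if the cap is let fall from more than about 2 cm (contact force between the fingers and cap below 0.01 N and linear speed of cap above 0.63 m/s).
It fails at once if a bolt is pushed more than 3 cm away (distance of stray_bolt_a from where it was at the start of the episode above 0.03 m).
It fails at once if a bolt is pushed more than 3 cm away (distance of stray_bolt_b from where it was at the start of the episode above 0.03 m).
It fails at once if the pencil is pushed more than 3 cm away (distance of small_pencil from where it was at the start of the episode above 0.03 m).
It also fails if it takes over 72 s, if anything falls off the work surface, if the arm or the gripper's body presses on something with over 40 N, if the wrist force passes 120 N, or if a joint passes its speed limit or range.

## Robot

A 7-joint arm with a two-finger parallel gripper is mounted at the origin on a cart in front of the work surface, level with it; the furniture and walls round the work are solid. World frame = base frame: x ahead of the robot, y to its left, z up, the work surface at z = 0. Lengths are in m, angles in degrees, forces in N, time in s.
With the tool pointing down it reaches from about 0.425 to 0.95 m from the base axis. Payload 4.7 kg.
Tool frame: the origin (TCP) lies on the centre line of the jaws, within the pads' length; the fingertips stand 19 mm ahead of it and the grasp point (between the pads) is the TCP; z points along the fingers, y is the line along which they close (so a half turn about z gives the same grasp; the last joint's range is limited). The gripper opens to 87 mm and grips with 3 to 60 N. Pads are 19 mm wide; open, the fingers measure 117 mm over their backs; the gripper's body (75 mm by 190 mm) begins 51 mm behind the grasp point.
Start: joints at [66.927, 26.849, -2.785, 87.806, 1.381, 65.374, -4.715], TCP at [0.247, -0.628, 0.242] pointing down, gripper open.
Joint ranges: [-148.3, 148.3], [-19.14, 114.17], [-79.39, 73.82], [5.75, 140.21], [-59.74, 239.74], [12.07, 113.84], [-152.46, 152.46]. Speed limits (degrees/s): [147.25, 147.25, 180, 180, 180, 180, 180].

## Interface

Orientations are given as a 3x3 rotation matrix whose columns are the frame's x, y, z axes.
In Python, from bench import env gives the robot as it stands.
- The arm moves only by the tool step_arm, never from a script. Its argument "moves" is a list of rows, each a list of 3 entries, a list of its own where there are three numbers: the shift along the tool's x, y, z in mm, then the turn, a rotation vector about the tool's x, y, z in rad, then the closure, from 0 (fully open) to 1 (shut). In form: [[[tx, ty, tz], [wx, wy, wz], hand], ...]. A call has 1 to 5 rows; each row shifts and turns the commanded pose from where the row before left it, along the tool's axes as they then stand; what a row does not reach is not made up. A row lasts 1/8 s, in which the tool goes at most 62.5 mm and 10.7 degrees, less where a joint would pass 70% of its speed; a pose out of reach is approached as far as the arm can. A call with a gripper value outside its range is refused whole. The fingers move at their own pace and stop on an object; "grip_force" is the grip in N (left out, the last holds). Time passes only in rows, so rows that do not move let the fingers close. It gives the time, the measured TCP pose, the force, the opening and the grip force at its end, in the units of the state.
- env.observe(): the state, without advancing time (a new reading comes with each control period).
- env.get_image(name): name is "scene" or "side" or "wrist"; returns a dict with "img" (480x640x3 uint8, red, green, blue), "K" (3x3 intrinsics, pixels), "extrinsics" (4x4, takes a point from camera to world coordinates). Camera axes: x right, y down, z forward; pixel columns grow to the right and rows downward; lengths in m; the calibration is good to about 2 mm. A picture is of the moment at which its call begins. There is no depth.
- env.sign_off(): hands the job in; it is judged then, once.
The state is a dict: "time_s": time; "qpos": joint angles; "joint_velocities": joint speeds; "joint_torque": joint torques, N m; "tool_pos": TCP position; "tool_rot": TCP orientation; "contact_force": force on the tool from outside, world axes, zero at the start; "moment": the same for the moment, N m; "width": opening from 0.0 (shut) to 1.0 (fully open); "gripper_force": force on a finger pad.
Only numpy, scipy, OpenCV 4.12 (cv2) and the standard library are available. Lean on these libraries where they do the work, as an engineer would, in place of code of your own. Each camera call takes 0.05 s, during which the arm holds its last target. There are 200 camera calls.

## Working session

There is one attempt and no reset: what is moved stays moved. The work goes in short steps, Python scripts to look and compute and a tool call to move; the robot and the scene stay as the last step left them, time stands still between calls to the robot, and variables do not carry over. Pictures are saved under pics/ and viewed, at most 10 in all, crops included, and the job is handed in when it is done.

Besides the shell and the picture viewer there is one more tool, called after "Call:" in YAML: its name, and indented under it one key for each argument. step_arm: Moves the arm, as the interface text tells. Its arguments: {"type":"object","properties":{"moves":{"type":"array","items":{"type":"array"}},"grip_force":{"type":"number"}},"required":["moves"]}

```bash
mkdir -p pics; ls; cat > h.py <<'E'
import numpy as np, cv2
from bench import env
def grab(n,f):
    d=env.get_image(n); cv2.imwrite(f,d["img"][:,:,::-1]); np.savez(f.replace('.png','.npz'),**{k:d[k] for k in("img","K","extrinsics")}); return d
def load(f): return np.load(f)
def ray(d,u,v):
    r=np.linalg.inv(d["K"])@[u,v,1]; E=d["extrinsics"]; r=E[:3,:3]@r; return E[:3,3],r/np.linalg.norm(r)
def plane(d,u,v,z):
    o,r=ray(d,u,v); return o+r*(z-o[2])/r[2]
def tri(d1,p1,d2,p2):
    o1,a=ray(d1,*p1); o2,b=ray(d2,*p2)
    s=np.linalg.lstsq(np.c_[a,-b],o2-o1,rcond=None)[0]
    A=o1+a*s[0];B=o2+b*s[1]; return (A+B)/2,np.linalg.norm(A-B)
def proj(d,P):
    E=np.linalg.inv(d["extrinsics"]); p=d["K"]@(E[:3,:3]@np.array(P)+E[:3,3]); return p[:2]/p[2]
E
python3 - <<'E'
from h import *
for n in("scene","side","wrist"):
    d=grab(n,f"pics/{n}0.png"); print(n,d["extrinsics"].round(3).tolist())
s=env.observe(); print({k:np.round(v,3).tolist() for k,v in s.items()})
E
```

```text
pics
scene [[-0.722, -0.431, 0.541, 0.052], [-0.692, 0.444, -0.569, 0.508], [0.005, -0.786, -0.619, 0.651], [0.0, 0.0, 0.0, 1.0]]
side [[0.999, 0.039, -0.034, 0.58], [0.05, -0.536, 0.843, -0.81], [0.014, -0.843, -0.537, 0.632], [0.0, 0.0, 0.0, 1.0]]
wrist [[0.365, -0.902, -0.23, 0.309], [-0.931, -0.354, -0.088, -0.604], [-0.002, 0.246, -0.969, 0.384], [0.0, 0.0, 0.0, 1.0]]
{'time_s': 0.15, 'qpos': [66.927, 26.886, -2.783, 87.858, 1.383, 65.373, -4.714], 'joint_velocities': [-0.022, -0.165, 0.008, -0.221, 0.022, 0.131, 0.18], 'joint_torque': [-0.0, -50.843, -0.082, -23.642, -0.061, 0.036, 0.0], 'tool_pos': [0.246, -0.628, 0.241], 'tool_rot': [[0.931, 0.365, -0.001], [0.365, -0.931, 0.001], [-0.0, -0.001, -1.0]], 'contact_force': [-0.12, 1.307, 0.615], 'moment': [0.018, 0.035, 0.024], 'gripper_force': 0.0, 'width': 1.0}
```

View pics/scene0.png

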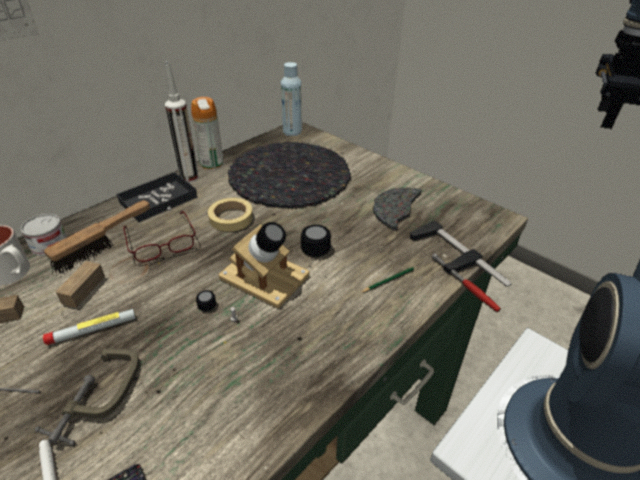

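View pics/side0.png

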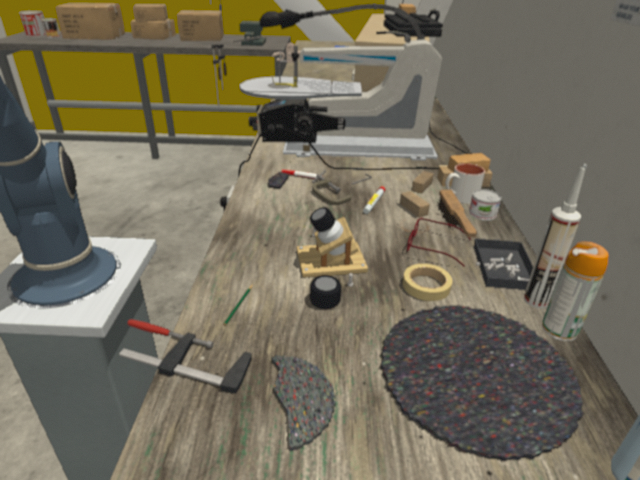

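The scene view shows the seated black cap at about (271,236), a bolt at (234,313), the pencil at (388,280) and the half-round offcut at (397,207). The side view shows the cap at (321,219), the offcut at (303,400), a bolt at (350,281) and the pencil at (238,305).

```bash
python3 - <<'E'
from h import *
S=load("pics/scene0.npz");D=load("pics/side0.npz")
P,e=tri(S,(271,236),D,(321,219)); print("cap",P.round(4),e)
for d,box,n in((S,(225,205,325,325),"s"),(D,(285,195,385,315),"d")):
    x0,y0,x1,y1=box; c=d["img"][y0:y1,x0:x1,::-1]
    m=(c.max(2)<70).astype(np.uint8)
    k,l,st,ce=cv2.connectedComponentsWithStats(m)
    for i in range(1,k):
        if st[i,4]>40: print(n,st[i]+[x0,y0,0,0,0],ce[i]+[x0,y0])
    cv2.imwrite(f"pics/c_{n}.png",cv2.resize(c,None,fx=5,fy=5,interpolation=cv2.INTER_CUBIC)) 
# offcut outline in side view
a=[(276,357),(303,356),(291,444),(335,397),(288,400),(312,447)]
for p in a: print("off",p,plane(D,*p,0.011).round(3))
for p in[(398,187),(422,189),(375,207),(390,227),(412,205)]: print("off scene",p,plane(S,*p,0.011).round(3))
print("bolt",plane(S,234,318,0),plane(D,350,286,0)); print("pencil",[plane(S,*p,0.003).round(3) for p in((365,291),(412,268))])
im=np.hstack([cv2.imread(f"pics/c_{n}.png")[:, :].copy() for n in "sd"]); cv2.imwrite("pics/crops.png",cv2.resize(im,(800,480)))
E
```

```text
cap [0.566  0.0827 0.1168] 0.00013408387761534675
s [265 205  52   4 123] [289.48780488 205.8699187 ]
s [233 214  21  19  60] [246.43333333 225.01666667]
s [257 222  30  31 494] [269.77125506 238.77732794]
s [300 224  25  35 539] [312.24118738 244.48608534]
s [237 255   8  23  92] [239.77173913 266.0326087 ]
s [280 257   6  11  51] [283.         262.58823529]
s [259 277   8  12  71] [262.38028169 282.18309859]
d [317 195  23   9  45] [326.15555556 199.84444444]
d [310 208  25  24 310] [323.30967742 221.37419355]
d [307 276  35  34 674] [323.9925816 296.0074184]
off (276, 357) [ 0.498 -0.228  0.011]
off (303, 356) [ 0.546 -0.223  0.011]
off (291, 444) [ 0.539 -0.396  0.011]
off (335, 397) [ 0.603 -0.308  0.011]
off (288, 400) [ 0.528 -0.319  0.011]
off (312, 447) [ 0.57  -0.399  0.011]
off scene (398, 187) [ 0.583 -0.365  0.011]
off scene (422, 189) [ 0.534 -0.4    0.011]
off scene (375, 207) [ 0.571 -0.252  0.011]
off scene (390, 227) [ 0.497 -0.213  0.011]
off scene (412, 205) [ 0.511 -0.322  0.011]
bolt [0.54750659 0.19943096 0.        ] [ 0.63496042 -0.00249545  0.        ]
pencil [array([ 0.415, -0.021,  0.003]), array([ 0.387, -0.141,  0.003])]
```

View pics/crops.png

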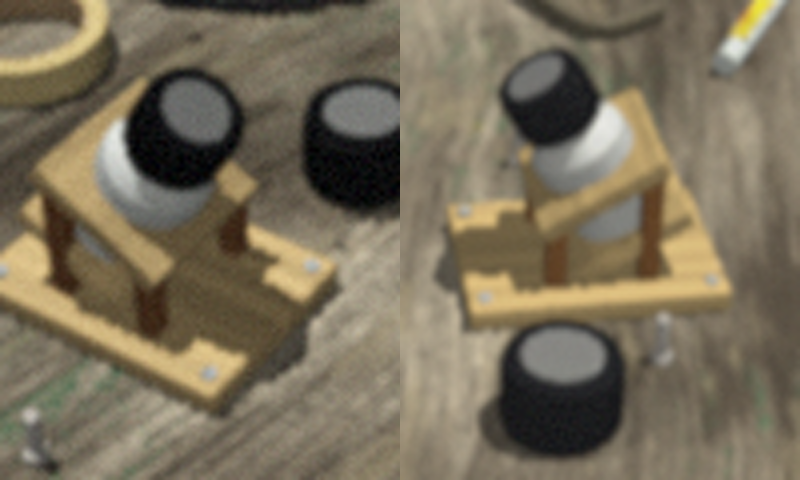

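Crop pixels divided by 4, plus the crop offsets, put the grey cap top at scene (274,232.7) and side (318.7,214.5). The base's long front edge runs from side (302.5,276) to (368,267.5), and its right edge in the scene view from (278,307) to (309,272).

```bash
python3 - <<'E'
from h import *
S=load("pics/scene0.npz");D=load("pics/side0.npz")
print("top",tri(S,(274,232.7),D,(318.7,214.5)),"mid",tri(S,(271.25,237),D,(322.5,219.25)))
z=0.012
for d,ps in((D,[(450,207),(470,318),(732,283)]),(S,[(0,265),(213,398),(335,262)])):
    ox,oy=(285-100,195) if d is D else (225,205)
    q=[plane(d,p[0]/4+ox,p[1]/4+oy,z) for p in ps]
    print([x.round(3).tolist() for x in q],[ (np.linalg.norm(b-a).round(3),np.degrees(np.arctan2(*(b-a)[[1,0]])).round(1)) for a,b in zip(q,q[1:])])
# offcut: rectified view on z=.011, 1 mm/px
def rect(d,x0,x1,y0,y1,z):
    xs=np.arange(x0,x1,.001);ys=np.arange(y0,y1,.001);X,Y=np.meshgrid(xs,ys)
    E=np.linalg.inv(d["extrinsics"]);P=np.stack([X,Y,0*X+z],-1)@E[:3,:3].T+E[:3,3];p=P@d["K"].T;p=(p[...,:2]/p[...,2:]).astype(np.float32)
    return cv2.remap(d["img"][:,:,::-1].copy(),p,None,cv2.INTER_LINEAR)
ims=[]
for d in(S,D):
    im=rect(d,.44,.66,-.44,-.18,.011); ims.append(im)
    m=(cv2.GaussianBlur(im,(0,0),3).max(2)<100).astype(np.uint8)
    cs,_=cv2.findContours(m,0,2); c=max(cs,key=cv2.contourArea); r=cv2.minAreaRect(c); print("rect",r,cv2.contourArea(c),"centre",.44+r[0][0]/1e3,-.44+r[0][1]/1e3)
    o=im.copy(); cv2.drawContours(o,[c],-1,(0,0,255),1); cv2.drawContours(o,[cv2.boxPoints(r).astype(int)],-1,(0,255,0),1); ims[-1]=o
cv2.imwrite("pics/off.png",np.hstack(ims))
E
```

```text
top (array([0.55977898, 0.08119844, 0.12808834]), np.float64(0.0020319093474009424)) mid (array([0.56772666, 0.08265857, 0.11498456]), np.float64(0.003768602784636077))
[[0.511, 0.126, 0.012], [0.53, 0.016, 0.012], [0.677, 0.059, 0.012]] [(np.float64(0.112), np.float64(-80.1)), (np.float64(0.153), np.float64(16.4))]
[[0.649, 0.14, 0.012], [0.505, 0.127, 0.012], [0.529, 0.021, 0.012]] [(np.float64(0.145), np.float64(-174.6)), (np.float64(0.109), np.float64(-77.4))]
rect ((79.0, 145.0), (228.0, 158.0), 90.0) 21358.0 centre 0.519 -0.29500000000000004
rect ((21.5, 159.0), (122.0, 43.0), 90.0) 3305.0 centre 0.4615 -0.281
```

View pics/off.png

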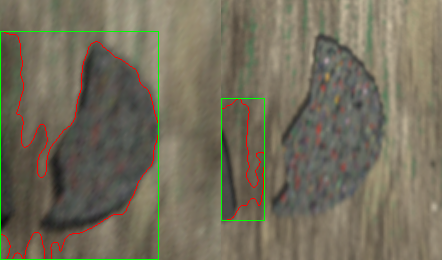

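The rectified views show the offcut with tips near (0.54,-0.40) and (0.49,-0.22), so its middle is near (0.556,-0.30). The cap's centre is about (0.568,0.083,0.114), with its axis leaning at azimuth about 191°, which matches the stand. Next I go over the offcut for one close look on the way.

Call:
step_arm:
  moves:
    - [[44,-30,-9],[0,0,0],0]
    - [[44,-30,-9],[0,0,0],0]
    - [[44,-30,-9],[0,0,0],0]
    - [[44,-30,-9],[0,0,0],0]
    - [[44,-30,-9],[0,0,0],0]

```text
time_s: 0.78
tool_pos: [0.3972, -0.4067, 0.2867]
tool_rot: [[0.931, 0.365, -0.0], [0.365, -0.931, 0.0], [-0.0, -0.0, -1.0]]
contact_force: [0.4, -0.6, 0.6]
width: 0.997
gripper_force: 0.0
```

Call:
step_arm:
  moves:
    - [[44,-30,-9],[0,0,0],0]
    - [[44,-30,-9],[0,0,0],0]
    - [[0,0,0],[0,0,0],0]
    - [[0,0,0],[0,0,0],0]

```text
time_s: 1.27
tool_pos: [0.4561, -0.3208, 0.3043]
tool_rot: [[0.931, 0.365, -0.001], [0.365, -0.931, -0.0], [-0.001, 0.0, -1.0]]
contact_force: [0.8, -0.8, -0.1]
width: 0.998
gripper_force: 0.0
```

```bash
python3 - <<'E'
from h import *
d=grab("wrist","pics/w1.png")
s=env.observe(); print({k:np.round(s[k],3).tolist() for k in("time_s","qpos","tool_pos","tool_rot")})
print(proj(d,[.556,-.299,.011]))
E
```

```text
{'time_s': 1.325, 'qpos': [40.573, 13.586, -11.782, 98.836, 3.017, 67.931, -40.715], 'tool_pos': [0.456, -0.322, 0.304], 'tool_rot': [[0.932, 0.363, -0.001], [0.363, -0.932, -0.0], [-0.001, -0.0, -1.0]]}
[333.36048886 115.5294425 ]
```

View pics/w1.png

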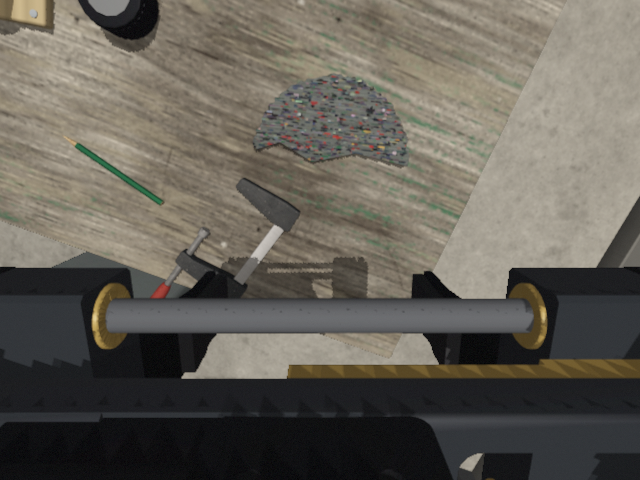

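The wrist view shows the offcut with its tips at (254,149) and (407,166), the top of its arc at (340,74) and its lower edge near (318,162).

```bash
cat >> h.py <<'E'
from scipy.spatial.transform import Rotation as R
from scipy.linalg import logm, expm
def T(Rm,p): M=np.eye(4); M[:3,:3]=Rm; M[:3,3]=p; return M
def rotz(a,az):   # tool z=-a, tool x near azimuth az (deg)
    z=-np.array(a)/np.linalg.norm(a); x=np.array([np.cos(np.radians(az)),np.sin(np.radians(az)),0]); x-=z*(x@z); x/=np.linalg.norm(x)
    return np.c_[x,np.cross(z,x),z]
def go(Rm,p,n):
    s=env.observe(); M=np.linalg.inv(T(np.array(s["tool_rot"]),s["tool_pos"]))@T(Rm,p)
    A=expm(np.real(logm(M))/n); print("rows",n,"shift mm",(A[:3,3]*1e3).round(2).tolist(),"turn",R.from_matrix(A[:3,:3]).as_rotvec().round(4).tolist(),"deg/row",np.degrees(R.from_matrix(A[:3,:3]).magnitude()).round(2))
C=np.array([.568,.0826,.1137]); th=np.radians(11)
a=np.array([-.5*np.cos(th),-.5*np.sin(th),.75**.5])
E
python3 - <<'E'
from h import *
d=load("pics/w1.npz"); q=[plane(d,*p,.011)[:2] for p in((254,149),(407,166),(340,74),(318,162))]; print(np.round(q,3).tolist(), np.linalg.norm(q[0]-q[1]))
im=d["img"][:, :, :]; x0,y0=235,60; c=im[60:180,235:425]
hsv=cv2.cvtColor(cv2.GaussianBlur(c,(0,0),2.5),cv2.COLOR_RGB2HSV); lab=cv2.cvtColor(cv2.GaussianBlur(c,(0,0),2.5),cv2.COLOR_RGB2LAB)
g=cv2.GaussianBlur(c,(0,0),2.5).max(2); _,m=cv2.threshold(g,0,1,cv2.THRESH_BINARY_INV|cv2.THRESH_OTSU)
cs,_=cv2.findContours(m,0,2); k=max(cs,key=cv2.contourArea)[:,0]+[x0,y0]
w=np.array([plane(d,*p,.011)[:2] for p in k]); r=cv2.minAreaRect((w*1e3).astype(np.float32)); print("rect",r)
go(rotz(a,-27),C+.17*a,10)
E
```

```text
[[0.488, -0.227], [0.535, -0.4], [0.599, -0.29], [0.502, -0.302]] 0.1792644984925416
rect ((541.0432739257812, -291.728515625), (119.76598358154297, 205.6787872314453), 21.386699676513672)
rows 10 shift mm [0.34, -39.63, 9.71] turn [0.0149, 0.0522, 0.0892] deg/row 5.99
```

The offcut's size checks out at 179 × 97 mm, with its middle at (0.552,-0.302). Now to the cap.

Call:
step_arm:
  moves:
    - [[0.3,-39.6,9.7],[0.015,0.052,0.089],0]
    - [[0.3,-39.6,9.7],[0.015,0.052,0.089],0]
    - [[0.3,-39.6,9.7],[0.015,0.052,0.089],0]
    - [[0.3,-39.6,9.7],[0.015,0.052,0.089],0]
    - [[0.3,-39.6,9.7],[0.015,0.052,0.089],0]

```text
time_s: 1.95
tool_pos: [0.4228, -0.1258, 0.2647]
tool_rot: [[0.968, -0.065, 0.242], [-0.094, -0.989, 0.11], [0.233, -0.129, -0.964]]
contact_force: [0.4, 0.2, 0.2]
width: 1.004
gripper_force: 0.0
```

Call:
step_arm:
  moves:
    - [[0.3,-39.6,9.7],[0.015,0.052,0.089],0]
    - [[0.3,-39.6,9.7],[0.015,0.052,0.089],0]
    - [[0.3,-39.6,9.7],[0.015,0.052,0.089],0]
    - [[0.3,-39.6,9.7],[0.015,0.052,0.089],0]
    - [[0.3,-39.6,9.7],[0.015,0.052,0.089],0]

```text
time_s: 2.58
tool_pos: [0.4807, 0.0597, 0.2604]
tool_rot: [[0.77, -0.419, 0.481], [-0.521, -0.848, 0.096], [0.368, -0.325, -0.871]]
contact_force: [-0.7, -0.7, -0.3]
width: 1.0
gripper_force: 0.0
```

Call:
step_arm:
  moves:
    - [[0,0,0],[0,0,0],0]
    - [[0,0,0],[0,0,0],0]

```text
time_s: 2.82
tool_pos: [0.4805, 0.0581, 0.2602]
tool_rot: [[0.772, -0.417, 0.479], [-0.519, -0.849, 0.096], [0.367, -0.323, -0.872]]
contact_force: [0.0, 0.6, 0.0]
width: 1.0
gripper_force: 0.0
```

```bash
python3 - <<'E'
from h import *
d=grab("wrist","pics/w2.png")
s=env.observe(); print({k:np.round(s[k],3).tolist() for k in("time_s","qpos","tool_pos","tool_rot")})
print(rotz(a,-27).round(3).tolist(),(C+.17*a).round(3),"expect top",proj(d,C+.0165*a),"mid",proj(d,C))
E
```

```text
{'time_s': 2.875, 'qpos': [28.057, -3.034, -37.719, 128.272, -5.856, 24.94, -125.483], 'tool_pos': [0.481, 0.058, 0.26], 'tool_rot': [[0.772, -0.418, 0.48], [-0.52, -0.849, 0.096], [0.367, -0.324, -0.872]]}
[[0.759, -0.428, 0.491], [-0.535, -0.84, 0.095], [0.371, -0.335, -0.866]] [0.485 0.066 0.261] expect top [307.21698448 228.80725296] mid [307.70715851 224.53283037]
```

View pics/w2.png

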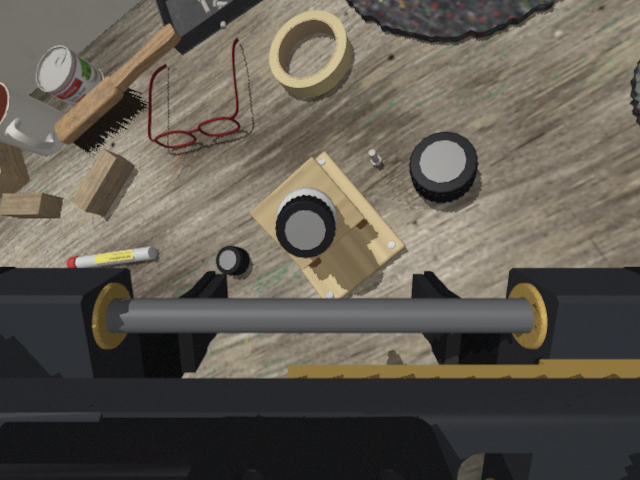

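The wrist view shows the cap's grey top at about (306,230), where I expected (307,229). The base corners are at about (322,152), (405,246), (250,215) and (333,301). One bolt is at (375,158) and the oversize look-alike is at (443,165).

```bash
python3 - <<'E'
from h import *
d=load("pics/w2.npz"); c=d["img"][190:262,270:345]; m=((c.min(2)>75)&(c.max(2).astype(int)-c.min(2)<18)).astype(np.uint8)
k,l,st,ce=cv2.connectedComponentsWithStats(m)
for i in range(1,k):
    if st[i,4]>200: print(st[i],ce[i]+[270,190])
q=[plane(d,*p,.012)[:2] for p in((322,152),(405,246),(333,301),(250,215))]; print(np.round(q,3).tolist())
for i in range(4):
    v=q[(i+1)%4]-q[i]; print(np.linalg.norm(v).round(3),np.degrees(np.arctan2(v[1],v[0])).round(1))
tip=C+.0165*a
o,r=ray(d,306,230); print("top by wrist",(o+r*((tip-o)@r)).round(4),"est",tip.round(4))
go(rotz(a,-27),C+.045*a,4); go(rotz(a,-27),C+.005*a,7)
E
```

```text
[  7   0  60  32 464] [308.53232759 198.89655172]
[  15   20   41   40 1278] [304.81924883 229.59467919]
[[0.675, 0.053], [0.527, 0.021], [0.51, 0.12], [0.653, 0.17]]
0.151 -167.8
0.1 99.7
0.152 19.4
0.119 -79.7
top by wrist [0.5595 0.0824 0.1282] est [0.5599 0.081  0.128 ]
rows 4 shift mm [-0.06, -2.37, 31.79] turn [0.0015, 0.0028, 0.0042] deg/row 0.3
rows 7 shift mm [-0.01, -1.37, 23.88] turn [0.0009, 0.0016, 0.0024] deg/row 0.17
```

Call:
step_arm:
  moves:
    - [[-0.3,-2.8,31.8],[0.0015,0.0028,0.004],0]
    - [[-0.3,-2.8,31.8],[0.0015,0.0028,0.004],0]
    - [[-0.3,-2.8,31.8],[0.0015,0.0028,0.004],0]
    - [[-0.3,-2.8,31.8],[0.0015,0.0028,0.004],0]
    - [[0,0,0],[0,0,0],0]

```text
time_s: 3.5
tool_pos: [0.5423, 0.0796, 0.1686]
tool_rot: [[0.768, -0.428, 0.477], [-0.53, -0.842, 0.098], [0.36, -0.328, -0.873]]
contact_force: [0.1, 0.8, 0.4]
width: 1.0
gripper_force: 0.0
```

```bash
sed -i 's/^C=.*\]);/C=np.array([.568,.0846,.1137]);/' h.py; python3 - <<'E'
from h import *
s=env.observe(); print(np.round(s["qpos"],1),s["contact_force"]); p=np.array(s["tool_pos"])-C; print("along",p@a,"lateral in tool",(np.array(s["tool_rot"]).T@(p-a*(p@a))*1e3).round(1))
go(rotz(a,-27),C+.005*a,4)
E
```

```text
[   0.9   11.2  -15.6  128.5   19.4   12.1 -152.3] [0.07922133 0.76277671 0.35451556]
along 0.060607618886832054 lateral in tool [ 3.6 -3.2 -0.1]
rows 4 shift mm [-0.77, 0.74, 13.91] turn [0.0015, 0.0037, 0.001] deg/row 0.24
```

The arm stopped short, 60 mm up the axis instead of 45, with j6 and j7 at their limits. I need the kinematics to choose a better configuration, so I'll fit a simple chain to the recorded poses.

```bash
cat > fit.py <<'E'
from h import *
from itertools import product
from scipy.optimize import least_squares
s=env.observe()
Q=[[66.927,26.886,-2.783,87.858,1.383,65.373,-4.714],[40.573,13.586,-11.782,98.836,3.017,67.931,-40.715],[28.057,-3.034,-37.719,128.272,-5.856,24.94,-125.483],s["qpos"]]
P=[[.246,-.628,.241],[.456,-.322,.304],[.481,.058,.26],s["tool_pos"]]
Rm=[[[0.931,0.365,-0.001],[0.365,-0.931,0.001],[0,-.001,-1]],[[0.932,0.363,-0.001],[0.363,-0.932,0],[-.001,0,-1]],[[0.772,-0.418,0.48],[-0.52,-0.849,0.096],[0.367,-0.324,-0.872]],s["tool_rot"]]
def fk(q,sg,c,t=None):
    M=np.eye(3); p=np.zeros(3); t=np.zeros((8,3)) if t is None else t
    for i in range(7):
        ang=np.radians(q[i])*sg[i]+(c[0] if i==0 else c[1] if i==6 else 0)
        M=M@R.from_euler("z" if i%2==0 else "y",ang).as_matrix(); p=p+M@t[i]
    return M,p
if __name__=="__main__":
    best=[]
    for s1,s3,s5,s7 in product((1,-1),repeat=4):
        sg=[s1,1,s3,1,s5,1,s7]
        for c7 in(0,np.pi/2,np.pi,-np.pi/2):
          for c1 in(0,np.pi/2,np.pi,-np.pi/2):
            e=max(np.abs(fk(q,sg,(c1,c7))[0]-np.array(m)).max() for q,m in zip(Q,Rm)); best.append((e,sg,c1,c7))
    best.sort(key=lambda b:b[0]); print(best[:2])
    _,sg,c1,c7=best[0]
    # link offsets: lengths along z and in-plane x: shoulder h, L1, elbow e, L2, wrist w, L3
    def tt(v): return np.array([[v[6],0,v[0]],[0,0,v[1]],[v[2],0,0],[v[3],0,v[4]],[0,0,0],[v[5],0,0],[0,0,v[7]],[0,0,0]])
    f=lambda v:np.concatenate([fk(q,sg,(c1,c7),tt(v))[1]-p for q,p in zip(Q,P)])
    r=least_squares(f,[.3,.3,0,0,.3,0,0,.2]); print(r.x.round(4),np.abs(r.fun).max())
E
python3 fit.py
```

```text
[(np.float64(0.0004915022551996717), [-1, 1, -1, 1, -1, 1, -1], 0, 1.5707963267948966), (np.float64(0.5072639505982119), [-1, 1, -1, 1, 1, 1, -1], 0, 1.5707963267948966)]
[0.2034 0.5763 0.0288 0.0172 0.4105 0.0592 0.0809 0.2779] 0.03439446081481484
```

Call:
step_arm:
  moves:
    - [[0,0,-45],[0,0,0],0]
    - [[0,0,-45],[0,0,0],0]
    - [[0,0,0],[0,0,-0.18],0]
    - [[0,0,0],[0,0,-0.18],0]
    - [[0,0,0],[0,0,-0.18],0]

```text
time_s: 4.12
tool_pos: [0.4987, 0.0694, 0.2495]
tool_rot: [[0.876, 0.031, 0.481], [-0.018, -0.995, 0.097], [0.482, -0.094, -0.871]]
contact_force: [0.2, 0.1, -0.4]
width: 1.001
gripper_force: 0.0
```

```bash
cat > rec.py <<'E'
from h import *; import json
s=env.observe(); open("poses.jsonl","a").write(json.dumps([list(map(float,s["qpos"])),list(map(float,s["tool_pos"])),np.array(s["tool_rot"]).tolist()])+"\n"); print(np.round(s["qpos"],1),s["time_s"])
E
python3 rec.py
```

```text
[ 1.450e+01 -1.000e-01 -2.730e+01  1.277e+02  1.600e+00  2.300e+01
 -1.036e+02] 4.125
```

Call:
step_arm:
  moves:
    - [[0,0,0],[0,0,-0.18],0]
    - [[0,0,0],[0,0,-0.18],0]
    - [[0,0,0],[0,0,-0.18],0]
    - [[0,0,0],[0,0,-0.18],0]
    - [[0,0,0],[0,0,-0.18],0]

```text
time_s: 4.75
tool_pos: [0.4986, 0.0695, 0.2492]
tool_rot: [[0.52, 0.706, 0.48], [0.768, -0.632, 0.097], [0.372, 0.319, -0.872]]
contact_force: [0.4, 0.3, 0.8]
width: 1.0
gripper_force: 0.0
```

```bash
python3 rec.py
```

```text
[ 1.460e+01 -1.000e-01 -2.730e+01  1.277e+02  1.600e+00  2.300e+01
 -5.210e+01] 4.75
```

Call:
step_arm:
  moves:
    - [[0,0,0],[0,0,-0.18],0]
    - [[0,0,0],[0,0,-0.18],0]
    - [[0,0,0],[0,0,-0.18],0]
    - [[0,0,20],[0,0,-0.18],0]
    - [[0,0,20],[0,0,-0.18],0]

```text
time_s: 5.38
tool_pos: [0.5184, 0.0733, 0.2144]
tool_rot: [[-0.229, 0.846, 0.482], [0.973, 0.208, 0.097], [-0.018, 0.491, -0.871]]
contact_force: [-0.3, -0.2, -0.1]
width: 0.999
gripper_force: 0.0
```

```bash
python3 rec.py
```

```text
[ 13.4   5.3 -27.7 128.1  11.4  18.1 -10. ] 5.375
```

```bash
cat > fit2.py <<'E'
from fit import *; import json
Q=Q[:3];P=P[:3]
for l in open("poses.jsonl"): q,p,_=json.loads(l); Q.append(q);P.append(p)
Q.append([0.9,11.2,-15.6,128.5,19.4,12.1,-152.3]);P.append([.5423,.0796,.1686])
sg=[-1,1,-1,1,-1,1,-1];c=(0,np.pi/2)
def tt(v): return np.array([[v[0],0,v[1]],[v[2],v[3],v[4]],[v[5],0,0],[v[6],v[7],v[8]],[v[9],0,0],[v[10],v[11],v[12]],[0,0,0],[0,0,0]])
W=[1]*(len(Q)-1)+[.5]
f=lambda v:np.concatenate([np.concatenate([w*(fk(q,sg,c,tt(v))[1]-p) for q,p,w in zip(Q,P,W)]),3e-4*np.r_[v[[2,5,6,9]],v[[0,3,7,10,11]],np.zeros(1)]])
r=least_squares(f,[0,.3,0,0,.3,0,0,0,.3,0,0,0,.2]); 
if __name__=="__main__": print(r.x.round(4),(r.fun[:3*len(Q)].reshape(-1,3)*1e3).round(2).tolist())
E
python3 fit2.py
```

```text
[-0.0133  0.241   0.0121 -0.0235  0.5525 -0.0152 -0.0089 -0.0129  0.4768
  0.0074 -0.0068 -0.0059  0.2959] [[0.01, 0.01, 0.01], [0.0, -0.0, -0.01], [-0.06, -0.01, 0.03], [0.01, -0.01, 0.01], [0.01, -0.01, 0.0], [0.07, 0.08, -0.1], [-0.06, -0.09, 0.11]]
```

```bash
cat > ik.py <<'E'
from fit2 import *
lo=np.array([-148.3,-19.14,-79.39,5.75,-59.74,12.07,-152.46]);hi=np.array([148.3,114.17,73.82,140.21,239.74,113.84,152.46])
tv=tt(r.x)
def ik(a_,p,az,q0,j3=None,m=1.0):
    Rt=rotz(a_,az); l,h=lo+m,hi-m
    if j3 is not None: l=l.copy();h=h.copy();l[2],h[2]=j3-.01,j3+.01
    def g(q):
        M,x=fk(q,sg,c,tv); return np.r_[(x-p)*10,R.from_matrix(M.T@Rt).as_rotvec()]
    s=least_squares(g,np.clip(q0,l+.005,h-.005),bounds=(l,h),x_scale=50,max_nfev=150); return s.x,np.abs(s.fun).max()
E
python3 - <<'E'
from ik import *
for up in(.005,.025,.06):
  for j3 in(-70,-50,-30,-10,10,30,50,70):
    best=None
    for q0 in([10,20,j3,125,0,20,0],[10,20,j3,125,60,40,0],[10,20,j3,125,-50,40,0]):
        for az in(20,110,-70):
            q,e=ik(a,C+up*a,az,q0,j3)
            if e<2e-3: best=q
            if best is not None: break
        if best is not None: break
    print(up,j3,None if best is None else (best.round(1).tolist(),az))
E
```

```text
0.005 -70 ([42.5, 35.4, -70.0, 127.2, 85.6, 34.3, 111.2], -70)
0.005 -50 ([29.0, 25.2, -50.0, 127.7, 80.1, 20.3, 112.1], -70)
0.005 -30 None
0.005 -10 None
0.005 10 None
0.005 30 None
0.005 50 None
0.005 70 None
0.025 -70 ([43.7, 31.4, -70.0, 127.6, 80.5, 31.5, -65.4], 110)
0.025 -50 ([29.7, 21.9, -50.0, 128.1, 72.3, 18.8, -148.6], 20)
0.025 -30 None
0.025 -10 None
0.025 10 None
0.025 30 None
0.025 50 None
0.025 70 None
0.06 -70 ([46.2, 24.0, -70.0, 128.2, 68.6, 26.7, -143.6], 20)
0.06 -50 ([31.0, 16.1, -50.0, 128.7, 55.2, 17.2, -133.2], 20)
0.06 -30 None
0.06 -10 None
0.06 10 None
0.06 30 None
0.06 50 ([-56.5, 13.6, 50.0, 131.3, -49.5, 14.3, -33.0], 20)
0.06 70 None
```

The fit is good to 0.1 mm. The grasp pose only exists with the elbow swung out, at j3 below about -50 and j5 around 80. I'll check whether a minimum-norm tracker reproduces the recorded motions, so that I can steer the redundancy through the moves.

```bash
cat > sim.py <<'E'
from ik import *
def jac(q):
    M0,p0=fk(q,sg,c,tv); J=np.zeros((6,7))
    for i in range(7):
        d=np.array(q,float); d[i]+=.01; M,p=fk(d,sg,c,tv); J[:3,i]=(p-p0)/np.radians(.01); J[3:,i]=R.from_matrix(M@M0.T).as_rotvec()/np.radians(.01)
    return J
def sim(q,rows,ref=None,k=0.,sub=8,lam=1e-4):
    q=np.array(q,float); M,p=fk(q,sg,c,tv); qs=[q]
    for sh,tu in rows:
        p1=p+M@np.array(sh)/1e3; M1=M@R.from_rotvec(tu).as_matrix(); w=R.from_matrix(M.T@M1).as_rotvec()
        for i in range(1,sub+1):
            Mt=M@R.from_rotvec(w*i/sub).as_matrix(); pt=p+(p1-p)*i/sub
            for _ in range(2):
                Mq,pq=fk(q,sg,c,tv); e=np.r_[pt-pq,R.from_matrix(Mt@Mq.T).as_rotvec()]; J=jac(q); Jp=J.T@np.linalg.inv(J@J.T+lam*np.eye(6))
                n=np.zeros(7) if ref is None else (np.eye(7)-Jp@J)@np.radians(np.array(ref)-q)*k/sub/2
                q=np.clip(q+np.degrees(Jp@e+n),lo,hi)
        M,p=M1,p1; qs.append(q)
    return np.array(qs)
E
python3 - <<'E'
from sim import *
q0=Q[0]
A=[([44,-30,-9],[0,0,0])]*7
B=[([.3,-39.6,9.7],[.015,.052,.089])]*10
mid=(lo+hi)/2
print("want",np.round(Q[1],1).tolist(),np.round(Q[2],1).tolist(),"then [14.5,-0.1,-27.3,127.7,1.6,23]  [13.4,5.3,-27.7,128.1,11.4,18.1,-10]")
for nm,ref,k in(("pinv",None,0),("start",Q[0],.05),("start",Q[0],.2),("mid",mid,.1)):
    s1=sim(q0,A,ref,k)[-1]; s2=sim(Q[1],B,ref,k)[-1]; s3=sim(Q[4],[([0,0,0],[0,0,-.18])]*3+[([0,0,20],[0,0,-.18])]*2,ref,k)[-1]; print(nm,k,s1.round(1).tolist(),s2.round(1).tolist(),s3.round(1).tolist())
E
```

```text
want [40.6, 13.6, -11.8, 98.8, 3.0, 67.9, -40.7] [28.1, -3.0, -37.7, 128.3, -5.9, 24.9, -125.5] then [14.5,-0.1,-27.3,127.7,1.6,23]  [13.4,5.3,-27.7,128.1,11.4,18.1,-10]
pinv 0 [40.8, 13.5, -12.1, 98.9, 3.0, 68.0, -40.8] [28.3, -2.8, -39.2, 128.2, -4.3, 24.1, -128.8] [13.3, 5.2, -27.6, 128.2, 11.2, 18.2, -9.8]
start 0.05 [41.0, 13.5, -12.4, 98.9, 3.1, 68.0, -40.8] [32.9, -2.8, -43.5, 128.0, -4.9, 24.1, -128.0] [16.4, 5.5, -30.8, 128.0, 12.4, 18.3, -10.9]
start 0.2 [41.5, 13.6, -13.1, 98.9, 3.2, 68.0, -41.0] [40.4, -2.8, -50.4, 127.8, -6.2, 24.2, -126.5] [21.7, 6.0, -36.5, 127.9, 14.8, 18.5, -13.0]
mid 0.1 [36.0, 13.2, -6.3, 99.1, 1.5, 67.8, -39.3] [13.4, -3.0, -25.3, 128.7, -2.1, 24.1, -131.4] [8.2, 4.8, -22.2, 128.3, 9.3, 18.0, -8.1]
```

Pure minimum-norm tracking matches, so I can simulate. Next I find a short task-space loop that brings the elbow out.

```bash
cat > plan.py <<'E'
from sim import *
q0=np.array(env.observe()["qpos"],float)
qg=None
for az in(-20,20,60):
    q,e=ik(a,C+.10*a,az,[46,20,-68,128,60,28,-60],-68)
    print(az,q.round(1),e)
    if e<2e-3 and qg is None: qg=q
K,n=5,5
def rows(v): return [(v[6*k:6*k+3]*40,v[6*k+3:6*k+6]*.17) for k in range(K) for _ in range(n)]
def f(v):
    qs=sim(q0,rows(v),sub=1,lam=1e-3)
    z=np.array([fk(q,sg,c,tv)[1] for q in qs[::n]]); lim=np.maximum(0,lo+4-qs[::n])+np.maximum(0,qs[::n]-hi+4)
    return np.r_[(qs[-1]-qg)[:6]/10,np.maximum(0,.22-z[:,2])*50,lim.ravel()/5,.05*v, np.maximum(0,abs(v)-1)*3]
rng=np.random.default_rng(1); best=None
for t in range(4):
    s=least_squares(f,rng.normal(0,.4,6*K),max_nfev=25,diff_step=1e-3)
    print(t,s.cost,(s.fun[:6]*10).round(1))
    if best is None or s.cost<best.cost: best=s
np.save("v.npy",best.x); qs=sim(q0,rows(best.x)); 
for k in range(K): print((best.x[6*k:6*k+3]*40).round(1).tolist(),(best.x[6*k+3:6*k+6]*.17).round(3).tolist(),qs[(k+1)*n].round(1).tolist(),fk(qs[(k+1)*n],sg,c,tv)[1].round(3))
print(qg.round(1))
E
time timeout 400 python3 plan.py
```

```text
-20 [  51.2   14.5  -68.   127.4   31.5   20.2 -151.5] 0.05266701631760847
20 [  48.5   14.1  -68.   128.5   45.9   21.4 -123.7] 4.160981645795481e-05
60 [ 48.5  14.1 -68.  128.5  45.9  21.4 -81. ] 6.5722131985988194e-06
0 0.3781316324836251 [ 0.  -0.9 -0.3 -1.5  0.1 -0.3]
1 0.1419212267765967 [-0.4 -4.   0.3 -0.2  0.5  1.6]
2 0.07644349993498856 [ 0.1 -2.3  0.5 -1.   0.1  0.6]
3 0.1530070807702189 [-0.6 -4.4 -0.8 -1.   0.1  0.7]
[-4.0, -2.3, -12.1] [-0.024, 0.033, 0.003] [29.9, -2.6, -28.1, 131.4, -48.3, 24.8, 56.6] [0.483 0.042 0.259]
[-0.1, -0.7, -1.8] [-0.014, -0.014, 0.003] [28.8, -5.7, -28.2, 134.7, -54.4, 19.0, 60.0] [0.476 0.038 0.263]
[1.3, 0.8, 1.2] [0.01, -0.019, 0.003] [38.0, -5.5, -43.2, 132.7, -27.0, 15.9, 27.8] [0.481 0.046 0.262]
[2.1, 1.3, 5.3] [0.008, -0.02, 0.002] [53.5, 0.9, -67.9, 130.7, 28.4, 16.5, -31.2] [0.5   0.06  0.244]
[1.0, 2.2, 7.4] [0.01, 0.009, -0.002] [44.8, 10.4, -62.8, 127.5, 42.5, 20.8, -42.5] [0.529 0.067 0.219]
[  48.5   14.1  -68.   128.5   45.9   21.4 -123.7]
real	6m27.668s
user	6m27.858s
sys	0m0.207s
```

The simulation gives a small loop that does it. I'll run the first part and compare it with the prediction.

Call:
step_arm:
  moves:
    - [[-4,-2.3,-12.1],[-0.024,0.033,0.003],0]
    - [[-4,-2.3,-12.1],[-0.024,0.033,0.003],0]
    - [[-4,-2.3,-12.1],[-0.024,0.033,0.003],0]
    - [[-4,-2.3,-12.1],[-0.024,0.033,0.003],0]
    - [[-4,-2.3,-12.1],[-0.024,0.033,0.003],0]

```text
time_s: 6.0
tool_pos: [0.4828, 0.0415, 0.2586]
tool_rot: [[-0.297, 0.79, 0.537], [0.946, 0.166, 0.279], [0.131, 0.591, -0.796]]
contact_force: [-0.6, -0.7, -0.4]
width: 0.998
gripper_force: 0.0
```

Call:
step_arm:
  moves:
    - [[-0.1,-0.7,-1.8],[-0.014,-0.014,0.003],0]
    - [[-0.1,-0.7,-1.8],[-0.014,-0.014,0.003],0]
    - [[-0.1,-0.7,-1.8],[-0.014,-0.014,0.003],0]
    - [[-0.1,-0.7,-1.8],[-0.014,-0.014,0.003],0]
    - [[-0.1,-0.7,-1.8],[-0.014,-0.014,0.003],0]

```text
time_s: 6.62
tool_pos: [0.4757, 0.04, 0.2625]
tool_rot: [[-0.247, 0.754, 0.608], [0.965, 0.135, 0.224], [0.087, 0.642, -0.762]]
contact_force: [0.6, 0.2, -0.0]
width: 1.0
gripper_force: 0.0
```

Call:
step_arm:
  moves:
    - [[1.3,0.8,1.2],[0.01,-0.019,0.003],0]
    - [[1.3,0.8,1.2],[0.01,-0.019,0.003],0]
    - [[1.3,0.8,1.2],[0.01,-0.019,0.003],0]
    - [[1.3,0.8,1.2],[0.01,-0.019,0.003],0]
    - [[1.3,0.8,1.2],[0.01,-0.019,0.003],0]

```text
time_s: 7.25
tool_pos: [0.481, 0.0481, 0.2608]
tool_rot: [[-0.178, 0.788, 0.589], [0.984, 0.129, 0.124], [0.022, 0.602, -0.798]]
contact_force: [0.8, -0.8, 0.5]
width: 1.002
gripper_force: 0.0
```

```bash
python3 - <<'E'
from sim import *
q=env.observe()["qpos"]; print(np.round(q,1), "want 38.0, -5.5, -43.2, 132.7, -27.0, 15.9, 27.8")
rows=[([2.1,1.3,5.3],[.008,-.02,.002])]*5+[([1.,2.2,7.4],[.01,.009,-.002])]*5
qs=sim(q,rows); print(qs[5].round(1),qs[10].round(1))
E
```

```text
[ 41.5  -5.5 -46.7 132.9 -28.3  15.6  28.4] want 38.0, -5.5, -43.2, 132.7, -27.0, 15.9, 27.8
[ 59.3   1.7 -74.2 130.9  31.9  16.6 -35.1] [ 47.5  11.7 -66.6 127.8  47.   21.6 -47.3]
```

Call:
step_arm:
  moves:
    - [[2.1,1.3,5.3],[0.008,-0.02,0.002],0]
    - [[2.1,1.3,5.3],[0.008,-0.02,0.002],0]
    - [[2.1,1.3,5.3],[0.008,-0.02,0.002],0]
    - [[2.1,1.3,5.3],[0.008,-0.02,0.002],0]
    - [[2.1,1.3,5.3],[0.008,-0.02,0.002],0]

```text
time_s: 7.88
tool_pos: [0.4997, 0.0606, 0.2432]
tool_rot: [[-0.112, 0.813, 0.572], [0.992, 0.121, 0.021], [-0.052, 0.57, -0.82]]
contact_force: [-0.2, -0.3, -0.3]
width: 1.002
gripper_force: 0.0
```

Call:
step_arm:
  moves:
    - [[1,2.2,7.4],[0.01,0.009,-0.002],0]
    - [[1,2.2,7.4],[0.01,0.009,-0.002],0]
    - [[1,2.2,7.4],[0.01,0.009,-0.002],0]
    - [[1,2.2,7.4],[0.01,0.009,-0.002],0]
    - [[1,2.2,7.4],[0.01,0.009,-0.002],0]

```text
time_s: 8.5
tool_pos: [0.5287, 0.0689, 0.218]
tool_rot: [[-0.147, 0.839, 0.523], [0.989, 0.135, 0.061], [-0.019, 0.527, -0.85]]
contact_force: [-0.5, 0.1, -0.4]
width: 1.001
gripper_force: 0.0
```

```bash
cat > sim2.py <<'E'
from sim import *
def to(Rm,p,n,q):
    M0,p0=fk(q,sg,c,tv); A=expm(np.real(logm(np.linalg.inv(T(M0,p0))@T(Rm,p)))/n); return [(A[:3,3]*1e3,R.from_matrix(A[:3,:3]).as_rotvec())]*n
E
python3 - <<'E'
from sim2 import *
q=np.array(env.observe()["qpos"]); print(np.round(q,1)); M,p=fk(q,sg,c,tv); print(p,env.observe()["tool_pos"])
# test: align at +60mm, turn clockwise to j7 ~ -135, descend to +5, twist 250 deg with rise
a1=np.degrees(np.arctan2(M[1,0],M[0,0])); print("az",a1)
r1=to(rotz(a,a1),C+.06*a,5,q); q1=sim(q,r1,sub=3)[-1]; print("align",q1.round(1),fk(q1,sg,c,tv)[1]-(C+.06*a),r1[0])
n=8; q2=sim(q1,[([0,0,0],[0,0,.17])]*n,sub=3); print("cw",q2[-1].round(1))
q3=sim(q2[-1],[([0,0,11],[0,0,0])]*5,sub=3)[-1]; print("down",q3.round(1),fk(q3,sg,c,tv)[1]-(C+.005*a))
q4=sim(q3,[([0,0,-.65],[0,0,-.17])]*26,sub=3); print(q4[::5].round(1))
E
```

```text
[ 46.8  12.1 -66.1 127.2  46.6  22.  -46.7]
[0.53270228 0.07064326 0.21842207] [0.5287365  0.06888157 0.21795031]
az 98.43410829216161
align [ 36.1  17.9 -56.2 128.5  59.4  19.4 -59.2] [-2.31754290e-08 -1.70759749e-07  4.40470217e-07] (array([ 1.49010085, -4.23823323,  9.76049519]), array([0.00630229, 0.00774912, 0.00202774]))
cw [  21.4   13.7  -38.7  129.    46.1   14.1 -125.8]
down [   8.5   19.5  -25.   128.5   69.5   12.1 -149. ] [-0.00177348 -0.01193291 -0.00202329]
[[   8.5   19.5  -25.   128.5   69.5   12.1 -149. ]
 [  15.7   20.4  -33.5  128.3   72.    15.1 -101.8]
 [  21.5   21.4  -40.4  128.1   73.4   17.7  -53.8]
 [  26.4   22.4  -46.3  128.    74.5   20.2   -5.4]
 [  30.7   23.6  -51.7  127.9   75.3   22.6   43.2]
 [  34.5   24.9  -56.6  127.8   76.1   25.    91.8]]
```

```bash
python3 rec.py; python3 fit2.py; python3 - <<'E'
from sim2 import *
q=np.array(env.observe()["qpos"]); M,p=fk(q,sg,c,tv)
a1=np.degrees(np.arctan2(M[1,0],M[0,0]))
for up in (.005,.010):
    r1=to(rotz(a,a1),C+.05*a,5,q); q1=sim(q,r1,sub=3)[-1]; print("align",q1.round(1),[x.round(3).tolist() for x in r1[0]])
    q3=sim(q1,[([0,0,(50-up*1e3)/4],[0,0,0])]*4,sub=3)[-1]; print("down",q3.round(1),fk(q3,sg,c,tv)[1]-(C+up*a))
    q4=sim(q3,[([0,0,-.65],[0,0,-.17])]*20,sub=3); print(q4[::5].round(1))
    q5=sim(q4[-1],[([0,0,0],[0,0,.18])]*12,sub=3); print("back",q5[::4].round(1))
E
```

```text
[ 46.8  12.1 -66.1 127.2  46.6  22.  -46.7] 8.5
[ 3.900e-03  2.343e-01 -4.500e-03 -2.590e-02  5.507e-01  4.800e-03
 -1.300e-03 -1.710e-02  4.634e-01  3.000e-04  2.000e-04  5.000e-04
  2.911e-01] [[0.06, 0.04, 0.0], [0.06, 0.08, 0.01], [-0.11, -0.05, 0.17], [0.05, -0.01, -0.1], [0.05, -0.01, -0.1], [-0.07, -0.04, -0.04], [0.03, 0.07, -0.09], [0.18, -0.22, 0.29]]
align [ 32.3  19.  -52.8 128.1  63.   19.1 -63. ] [[1.751, -3.508, 12.09], [0.006, 0.008, 0.002]]
down [ 23.8  23.8 -44.2 127.5  78.5  17.9 -77.8] [ 1.76002880e-07 -2.96010219e-07  1.09266752e-06]
[[ 23.8  23.8 -44.2 127.5  78.5  17.9 -77.8]
 [ 27.5  24.8 -48.9 127.4  79.   20.1 -28.9]
 [ 30.9  25.9 -53.3 127.3  79.4  22.2  20. ]
 [ 34.   27.1 -57.5 127.3  79.9  24.5  68.9]
 [ 36.9  28.5 -61.4 127.3  80.3  26.7 117.8]]
back [[ 36.9  28.5 -61.4 127.3  80.3  26.7 117.8]
 [ 34.8  26.9 -58.3 127.4  79.1  24.7  77.1]
 [ 32.1  25.3 -54.6 127.5  77.6  22.4  36.6]
 [ 28.8  23.6 -50.1 127.6  75.7  20.   -3.5]]
align [ 32.3  19.  -52.8 128.1  63.   19.1 -63. ] [[1.751, -3.508, 12.09], [0.006, 0.008, 0.002]]
down [ 24.5  23.2 -44.9 127.6  76.8  17.9 -76.1] [ 1.59953401e-07 -3.03694219e-07  1.08168801e-06]
[[ 24.5  23.2 -44.9 127.6  76.8  17.9 -76.1]
 [ 28.9  24.5 -50.5 127.5  77.7  20.5 -27.6]
 [ 32.7  25.9 -55.5 127.4  78.5  23.1  21.1]
 [ 36.1  27.5 -60.1 127.4  79.3  25.7  69.8]
 [ 39.   29.2 -64.2 127.3  80.   28.3 118.5]]
back [[ 39.   29.2 -64.2 127.3  80.   28.3 118.5]
 [ 36.9  27.3 -61.  127.4  78.6  25.9  77.9]
 [ 34.1  25.4 -57.  127.5  76.9  23.4  37.5]
 [ 30.6  23.5 -52.2 127.6  74.7  20.7  -2.4]]
```

That works: align to the axis now, check, then descend.

Call:
step_arm:
  moves:
    - [[1.75,-3.5,12.1],[0.006,0.008,0.002],0]
    - [[1.75,-3.5,12.1],[0.006,0.008,0.002],0]
    - [[1.75,-3.5,12.1],[0.006,0.008,0.002],0]
    - [[1.75,-3.5,12.1],[0.006,0.008,0.002],0]
    - [[1.75,-3.5,12.1],[0.006,0.008,0.002],0]

```text
time_s: 9.12
tool_pos: [0.5436, 0.0796, 0.1568]
tool_rot: [[-0.158, 0.856, 0.492], [0.987, 0.127, 0.097], [0.02, 0.501, -0.865]]
contact_force: [0.5, -0.4, -0.2]
width: 0.997
gripper_force: 0.0
```

```bash
cat > st.py <<'E'
from h import *
s=env.observe(); M=np.array(s["tool_rot"]); print(np.round(s["qpos"],1),s["time_s"],"F",np.round(s["contact_force"],1),"w",round(s["width"]*87,1)); p=np.array(s["tool_pos"])-C; print("along mm",round(p@a*1e3,1),"need lateral in tool",(-M.T@(p-a*(p@a))*1e3).round(1),"tilt fix",R.from_rotvec(np.cross(M[:,2],-a)).as_rotvec()@M)
E
python3 st.py; python3 - <<'E'
from h import *
S=grab("scene","pics/s2.png"); W=grab("wrist","pics/w3.png")
i=np.hstack([S["img"][170:320,190:340,::-1],W["img"][0:300:2,0:640:2][:, :, ::-1]])
cv2.imwrite("pics/v3.png",cv2.resize(i,(800,int(800*150/470)))); print(proj(W,C+.0165*a),proj(S,C+.0165*a))
E
```

```text
[ 32.4  19.  -52.7 128.1  63.1  18.9 -63. ] 9.125 F [ 0.5 -0.4 -0.2] w 86.7
along mm 49.8 need lateral in tool [ 0.2 -0.   0. ] tilt fix [ 1.58758851e-03 -1.02159550e-03  1.19262239e-18]
[321.16133863 281.08375228] [272.78071078 232.81771099]
```

View pics/v3.png

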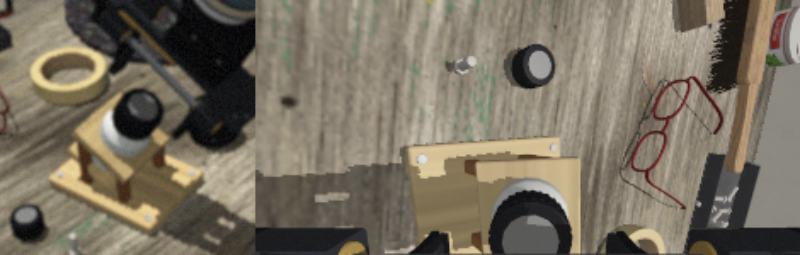

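The close view puts the cap top at wrist pixel (323,284), against an expected (321,281), and centred between the fingers. The scene view shows the hand clear of the stand. I descend 44 mm and grip.

Call:
step_arm:
  moves:
    - [[0,0,11],[0,0,0],0]
    - [[0,0,11],[0,0,0],0]
    - [[0,0,11],[0,0,0],0]
    - [[0,0,11],[0,0,0],0]
    - [[0,0,0],[0,0,0],0]

```text
time_s: 9.85
tool_pos: [0.5651, 0.0838, 0.1192]
tool_rot: [[-0.158, 0.856, 0.492], [0.987, 0.127, 0.096], [0.02, 0.501, -0.865]]
contact_force: [-0.7, 0.2, 0.6]
width: 0.998
gripper_force: 0.0
```

Call:
step_arm:
  grip_force: 35
  moves:
    - [[0,0,0],[0,0,0],1]
    - [[0,0,0],[0,0,0],1]
    - [[0,0,0],[0,0,0],1]
    - [[0,0,0],[0,0,0],1]
    - [[0,0,0],[0,0,0],1]

```text
time_s: 10.48
tool_pos: [0.5653, 0.0836, 0.1196]
tool_rot: [[-0.158, 0.856, 0.493], [0.987, 0.127, 0.096], [0.02, 0.502, -0.865]]
contact_force: [-0.4, -0.2, 1.1]
width: 0.564
gripper_force: 35.0
```

```bash
python3 st.py
```

```text
[ 23.9  23.5 -44.2 127.5  78.3  17.6 -77.5] 10.475 F [-0.4 -0.2  1.1] w 49.0
along mm 6.6 need lateral in tool [ 0.4 -0.5 -0. ] tilt fix [ 2.73418682e-03 -3.37734568e-04 -8.13151629e-19]
```

The cap is gripped at a 49 mm opening. Twisting anticlockwise now, rising as it unscrews.

Call:
step_arm:
  moves:
    - [[0,0,-0.6],[0,0,-0.17],1]
    - [[0,0,-0.65],[0,0,-0.17],1]
    - [[0,0,-0.65],[0,0,-0.17],1]
    - [[0,0,-0.65],[0,0,-0.17],1]
    - [[0,0,-0.65],[0,0,-0.17],1]

```text
time_s: 11.1
tool_pos: [0.5637, 0.0829, 0.1221]
tool_rot: [[-0.749, 0.443, 0.493], [0.552, 0.828, 0.095], [-0.366, 0.344, -0.865]]
contact_force: [2.5, 0.1, -0.4]
width: 0.558
gripper_force: 35.0
```

Call:
step_arm:
  moves:
    - [[0,0,-0.65],[0,0,-0.17],1]
    - [[0,0,-0.65],[0,0,-0.17],1]
    - [[0,0,-0.65],[0,0,-0.17],1]
    - [[0,0,-0.65],[0,0,-0.17],1]
    - [[0,0,-0.65],[0,0,-0.17],1]

```text
time_s: 11.72
tool_pos: [0.5622, 0.0828, 0.125]
tool_rot: [[-0.827, -0.271, 0.493], [-0.258, 0.961, 0.096], [-0.5, -0.048, -0.865]]
contact_force: [4.2, -0.7, -2.8]
width: 0.559
gripper_force: 35.0
```

```bash
python3 st.py; python3 -c "
from h import *
s=env.observe();print(s['moment'],s['gripper_force'])"
```

```text
[ 31.1  25.6 -53.3 127.4  79.2  22.   20.6] 11.725 F [ 4.2 -0.7 -2.8] w 48.6
along mm 12.8 need lateral in tool [ 0.3  0.7 -0. ] tilt fix [-6.64940776e-05  2.28935791e-03 -1.35525272e-20]
[ 0.01576222  0.1759123  -0.06817507] 34.986904714651246
```

Call:
step_arm:
  moves:
    - [[0,0,-0.65],[0,0,-0.17],1]
    - [[0,0,-0.65],[0,0,-0.17],1]
    - [[0,0,-0.65],[0,0,-0.17],1]
    - [[0,0,-0.65],[0,0,-0.17],1]
    - [[0,0,-0.65],[0,0,-0.17],1]

```text
time_s: 12.35
tool_pos: [0.5608, 0.0827, 0.128]
tool_rot: [[-0.342, -0.8, 0.493], [-0.892, 0.441, 0.096], [-0.294, -0.407, -0.865]]
contact_force: [2.8, 0.7, -1.9]
width: 0.559
gripper_force: 35.0
```

Call:
step_arm:
  moves:
    - [[0,0,-0.65],[0,0,-0.17],1]
    - [[0,0,-0.65],[0,0,-0.17],1]
    - [[0,0,-0.65],[0,0,-0.17],1]
    - [[0,0,-0.65],[0,0,-0.17],1]
    - [[0,0,-0.65],[0,0,-0.17],1]

```text
time_s: 12.98
tool_pos: [0.5589, 0.0823, 0.1306]
tool_rot: [[0.375, -0.785, 0.493], [-0.92, -0.38, 0.096], [0.111, -0.489, -0.865]]
contact_force: [2.0, -0.6, -1.7]
width: 0.559
gripper_force: 35.0
```

Call:
step_arm:
  moves:
    - [[0,0,-0.65],[0,0,-0.17],1]
    - [[0,0,-0.65],[0,0,-0.17],1]
    - [[0,0,0],[0,0,0],1]

```text
time_s: 13.35
tool_pos: [0.5581, 0.0824, 0.1316]
tool_rot: [[0.611, -0.619, 0.492], [-0.746, -0.659, 0.097], [0.265, -0.426, -0.865]]
contact_force: [1.7, 1.0, -2.3]
width: 0.558
gripper_force: 35.0
```

```bash
python3 st.py; python3 - <<'E'
from h import *
S=grab("scene","pics/s4.png"); D=grab("side","pics/d4.png")
i=np.hstack([S["img"][180:300,210:340,::-1],D["img"][180:300,270:400,::-1]])
cv2.imwrite("pics/v4.png",cv2.resize(i,(780,360),interpolation=cv2.INTER_CUBIC))
E
```

```text
[ 38.2  28.8 -62.9 127.3  80.3  27.4 137.5] 13.35 F [ 1.7  1.  -2.3] w 48.6
along mm 20.6 need lateral in tool [-0.3  0.  -0. ] tilt fix [-2.42976377e-03 -1.92518608e-04 -3.84891771e-18]
```

View pics/v4.png

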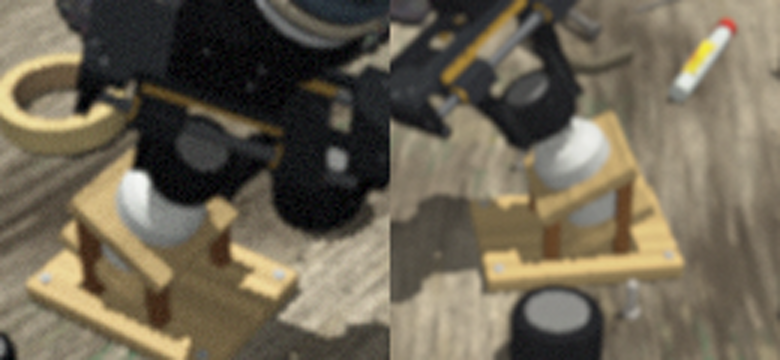

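Both views show the cap risen well off the shoulder after 3.74 rad. I regrasp in place: open a little, turn back clockwise, and close again slightly lower to allow for the sinking.

Call:
step_arm:
  moves:
    - [[0,0,0],[0,0,0],0.25]
    - [[0,0,0],[0,0,0],0.25]
    - [[0,0,0],[0,0,0],0.25]
    - [[0,0,0],[0,0,0.18],0.25]
    - [[0,0,0],[0,0,0.18],0.25]

```text
time_s: 14.08
tool_pos: [0.558, 0.0822, 0.1317]
tool_rot: [[0.35, -0.797, 0.493], [-0.932, -0.35, 0.096], [0.096, -0.492, -0.865]]
contact_force: [-0.9, -0.7, 0.6]
width: 0.748
gripper_force: 0.0
```

Call:
step_arm:
  moves:
    - [[0,0,0.5],[0,0,0.18],0.25]
    - [[0,0,0.5],[0,0,0.18],0.25]
    - [[0,0,0.5],[0,0,0.18],0.25]
    - [[0,0,0.5],[0,0,0.18],0.25]
    - [[0,0,0],[0,0,0.18],0.25]

```text
time_s: 14.7
tool_pos: [0.5589, 0.0824, 0.13]
tool_rot: [[-0.406, -0.77, 0.493], [-0.854, 0.512, 0.096], [-0.326, -0.381, -0.865]]
contact_force: [0.6, 0.4, -0.1]
width: 0.752
gripper_force: 0.0
```

Call:
step_arm:
  grip_force: 35
  moves:
    - [[0,0,0],[0,0,0],0.25]
    - [[0,0,0],[0,0,0],1]
    - [[0,0,0],[0,0,0],1]
    - [[0,0,0],[0,0,0],1]
    - [[0,0,0],[0,0,0],1]

```text
time_s: 15.32
tool_pos: [0.5589, 0.0825, 0.1299]
tool_rot: [[-0.401, -0.772, 0.492], [-0.857, 0.506, 0.096], [-0.324, -0.383, -0.865]]
contact_force: [-0.9, -0.6, -0.4]
width: 0.556
gripper_force: 35.0
```

```bash
python3 st.py
```

```text
[ 34.2  26.3 -57.2 127.4  78.7  23.8  65.9] 15.325 F [-0.9 -0.6 -0.4] w 48.4
along mm 18.7 need lateral in tool [-0.3  0.3  0. ] tilt fix [-1.27766844e-03  1.60570200e-03 -3.71339244e-18]
```

Call:
step_arm:
  moves:
    - [[0,0,-0.65],[0,0,-0.17],1]
    - [[0,0,-0.65],[0,0,-0.17],1]
    - [[0,0,-0.65],[0,0,-0.17],1]
    - [[0,0,-0.65],[0,0,-0.17],1]
    - [[0,0,-0.65],[0,0,-0.17],1]

```text
time_s: 15.95
tool_pos: [0.5575, 0.0819, 0.1328]
tool_rot: [[0.32, -0.809, 0.493], [-0.944, -0.315, 0.096], [0.078, -0.496, -0.865]]
contact_force: [0.6, 0.2, -0.2]
width: 0.561
gripper_force: 35.0
```

Call:
step_arm:
  moves:
    - [[0,0,-1],[0,0,-0.1],1]
    - [[0,0,-2],[0,0,0],1]
    - [[0,0,-2],[0,0,0],1]

```text
time_s: 16.32
tool_pos: [0.5548, 0.0817, 0.1372]
tool_rot: [[0.394, -0.776, 0.492], [-0.911, -0.401, 0.096], [0.123, -0.486, -0.865]]
contact_force: [0.2, 0.9, -0.2]
width: 0.558
gripper_force: 35.0
```

```bash
python3 st.py
```

```text
[ 38.4  27.5 -62.7 127.5  78.2  26.5 121.4] 16.325 F [ 0.2  0.9 -0.2] w 48.6
along mm 27.1 need lateral in tool [-0.3 -0.   0. ] tilt fix [-2.08801886e-03 -6.81857973e-05 -4.41812385e-18]
```

There is almost no load, so the cap is free of the thread. I plan the lift and the carry in simulation.

```bash
python3 - <<'E'
from sim2 import *
q=np.array(env.observe()["qpos"]); q1=sim(q,[([0,0,-18],[0,0,0])]*5,sub=3)[-1]; print("lift",q1.round(1),fk(q1,sg,c,tv)[1].round(3))
d=load("pics/w1.npz"); print("clamp",[plane(d,*p,.03).round(3) for p in((240,185),(297,215),(245,285))])
B=np.array([.552,-.302,.12]); Z=[0,0,1]
for az in(-75,-30,15,60):
    for n in (12,):
        r=to(rotz(Z,az),B,n,q1); qs=sim(q1,r,sub=2); zz=[fk(x,sg,c,tv)[1].round(3).tolist() for x in qs[::3]]
        print(az,[x.round(3).tolist() for x in r[0]],np.degrees(np.linalg.norm(r[0][1])).round(1),qs[6].round(),qs[-1].round(1),np.abs(np.diff(qs,axis=0)).max().round(1),np.linalg.norm(fk(qs[-1],sg,c,tv)[1]-B).round(4),zz)
E
```

```text
lift [ 59.7  18.4 -79.4 128.   52.2  27.4 145.1] [0.513 0.046 0.207]
clamp [array([ 0.446, -0.228,  0.03 ]), array([ 0.438, -0.301,  0.03 ]), array([ 0.334, -0.272,  0.03 ])]
-75 [[28.081, 8.356, 7.212], [-0.042, -0.008, 0.011]] 2.5 [ 69.  43. -79. 116.  56.  54. 152.] [ 72.7  62.7 -79.4  99.3  64.3  82.2 152.5] 5.2 0.0638 [[0.513, 0.046, 0.207], [0.531, -0.046, 0.184], [0.533, -0.155, 0.144], [0.528, -0.249, 0.107], [0.519, -0.336, 0.077]]
-30 [[23.927, 18.108, 5.229], [-0.036, -0.024, -0.053]] 3.9 [ 76.  49. -79. 121.  62.  59. 152.] [ 74.6  67.8 -79.4 104.3  74.3  88.3 152.5] 7.4 0.139 [[0.513, 0.046, 0.207], [0.49, -0.101, 0.145], [0.452, -0.21, 0.081], [0.442, -0.291, 0.042], [0.468, -0.364, 0.028]]
15 [[17.276, 27.296, 3.008], [-0.026, -0.038, -0.117]] 7.2 [ 83.  53. -79. 128.  66.  62. 152.] [ 76.7  67.8 -79.4 109.6  80.2  85.8 152.5] 7.8 0.1589 [[0.513, 0.046, 0.207], [0.436, -0.136, 0.11], [0.363, -0.229, 0.037], [0.369, -0.304, 0.011], [0.453, -0.369, 0.016]]
60 [[7.496, 35.936, 0.18], [-0.01, -0.051, -0.181]] 10.8 [ 89.  55. -79. 136.  68.  64. 152.] [ 80.   67.  -79.4 113.1  82.6  79.3 152.5] 9.5 0.1654 [[0.513, 0.046, 0.207], [0.37, -0.154, 0.08], [0.267, -0.226, 0.011], [0.312, -0.307, -0.002], [0.448, -0.369, 0.01]]
```

Call:
step_arm:
  moves:
    - [[0,0,-6],[0,0,0],1]
    - [[0,0,-18],[0,0,0],1]
    - [[0,0,-22],[0,0,0],1]
    - [[0,0,-22],[0,0,0],1]
    - [[0,0,-22],[0,0,0],1]

```text
time_s: 16.95
tool_pos: [0.5098, 0.0731, 0.2151]
tool_rot: [[0.395, -0.776, 0.491], [-0.911, -0.402, 0.097], [0.123, -0.486, -0.866]]
contact_force: [0.6, -0.5, 0.1]
width: 0.558
gripper_force: 35.0
```

```bash
python3 st.py; python3 - <<'E'
from sim2 import *
q=np.array(env.observe()["qpos"]); q1=sim(q,[([0,0,0],[0,0,.18])]*15,sub=2); print(q1[::5].round(1))
B=np.array([.552,-.302,.12]); Z=[0,0,1]; np.save("q1.npy",q1)
for k in (10,15):
  for az in(-165,-120,-75,-30,15,60):
        r=to(rotz(Z,az),B,12,q1[k]); qs=sim(q1[k],r,sub=2); zz=[fk(x,sg,c,tv)[1].round(3).tolist() for x in qs[3:12:3]]
        print(k,az,[x.round(3).tolist() for x in r[0]],np.degrees(np.linalg.norm(r[0][1])).round(1),qs[6].round(),qs[-1].round(1),np.abs(np.diff(qs,axis=0)).max().round(1),np.linalg.norm(fk(qs[-1],sg,c,tv)[1]-B).round(4),zz)
E
```

```text
[ 57.8  16.  -78.9 127.9  47.6  25.2 149.3] 16.95 F [ 0.6 -0.5  0.1] w 48.5
along mm 117.5 need lateral in tool [ 0.  -0.7  0. ] tilt fix [-1.23201957e-03  8.24119511e-04 -2.71050543e-19]
[[ 57.8  16.  -78.9 127.9  47.6  25.2 149.3]
 [ 48.9  10.2 -66.4 128.1  33.3  20.4 110.5]
 [ 38.2   7.2 -54.  128.4  23.4  18.6  67.7]
 [ 28.4   5.7 -43.5 128.7  17.5  17.8  21.5]]
10 -165 [[6.059, -31.143, 6.843], [-0.002, 0.044, -0.004]] 2.5 [ 53.  22. -52. 117.  23.  36.  92.] [ 54.9  36.7 -43.2  99.3  29.5  56.  105.4] 6.9 0.0 [[0.524, -0.02, 0.19], [0.535, -0.113, 0.165], [0.544, -0.207, 0.142]]
10 -120 [[17.18, -27.996, 4.616], [-0.019, 0.041, -0.068]] 4.7 [ 64.  24. -62. 121.  24.  35. 116.] [ 61.4  41.2 -54.3  99.   38.   60.2 143.8] 13.3 0.0 [[0.496, -0.019, 0.181], [0.497, -0.115, 0.155], [0.516, -0.211, 0.135]]
10 -75 [[28.21, -21.984, 2.046], [-0.036, 0.033, -0.132]] 8.0 [ 75.  28. -72. 125.  27.  36. 137.] [ 72.5  62.2 -79.4  99.1  63.8  81.6 152.5] 19.4 0.0576 [[0.466, -0.014, 0.173], [0.456, -0.117, 0.145], [0.486, -0.218, 0.129]]
10 -30 [[39.271, -12.301, -1.335], [-0.053, 0.019, -0.
[... 1265 characters left out ...]
 0.131], [0.447, -0.235, 0.118]]
15 -30 [[-38.697, 21.74, 18.021], [0.045, -0.046, 0.24]] 14.2 [ 12.  25. -15.  98.  25.  43. -54.] [ 24.5  29.6   0.4 101.2  -0.2  49.2 -95. ] 25.0 0.0 [[0.64, 0.019, 0.225], [0.701, -0.107, 0.212], [0.665, -0.237, 0.174]]
15 15 [[-37.192, 5.885, 13.936], [0.049, -0.021, 0.178]] 10.6 [ 20.  22. -21. 105.  22.  39. -27.] [ 30.2  29.9  -7.4 100.8   4.8  49.6 -54.3] 14.8 0.0 [[0.605, 0.0, 0.215], [0.648, -0.109, 0.197], [0.628, -0.221, 0.162]]
15 60 [[-33.158, -6.712, 11.048], [0.047, -0.001, 0.114]] 7.1 [ 28.  20. -28. 110.  18.  37.  -0.] [ 36.3  30.6 -15.8 100.4  10.4  50.4 -14. ] 6.1 0.0 [[0.574, -0.011, 0.206], [0.605, -0.11, 0.184], [0.597, -0.212, 0.154]]
```

Ten clockwise turn rows, then twelve rows straight to above the offcut, closing line along its length.

Call:
step_arm:
  moves:
    - [[0,0,0],[0,0,0.18],1]
    - [[0,0,0],[0,0,0.18],1]
    - [[0,0,0],[0,0,0.18],1]
    - [[0,0,0],[0,0,0.18],1]
    - [[0,0,0],[0,0,0.18],1]

```text
time_s: 17.58
tool_pos: [0.5101, 0.0729, 0.215]
tool_rot: [[-0.367, -0.789, 0.492], [-0.878, 0.468, 0.095], [-0.306, -0.398, -0.865]]
contact_force: [-0.3, -0.1, 0.3]
width: 0.56
gripper_force: 35.0
```

Call:
step_arm:
  moves:
    - [[0,0,0],[0,0,0.18],1]
    - [[0,0,0],[0,0,0.18],1]
    - [[0,0,0],[0,0,0.18],1]
    - [[0,0,0],[0,0,0.18],1]
    - [[0,0,0],[0,0,0.18],1]

```text
time_s: 18.2
tool_pos: [0.5101, 0.0731, 0.215]
tool_rot: [[-0.846, -0.203, 0.492], [-0.179, 0.979, 0.096], [-0.501, -0.007, -0.865]]
contact_force: [0.3, -1.3, -0.5]
width: 0.557
gripper_force: 35.0
```

Call:
step_arm:
  moves:
    - [[6,-31.1,6.8],[-0.002,0.044,-0.004],1]
    - [[6,-31.1,6.8],[-0.002,0.044,-0.004],1]
    - [[6,-31.1,6.8],[-0.002,0.044,-0.004],1]
    - [[6,-31.1,6.8],[-0.002,0.044,-0.004],1]
    - [[6,-31.1,6.8],[-0.002,0.044,-0.004],1]

```text
time_s: 18.82
tool_pos: [0.5318, -0.083, 0.173]
tool_rot: [[-0.928, -0.23, 0.293], [-0.222, 0.973, 0.061], [-0.299, -0.009, -0.954]]
contact_force: [0.7, -0.2, -0.5]
width: 0.555
gripper_force: 35.0
```

Call:
step_arm:
  moves:
    - [[6,-31.1,6.8],[-0.002,0.044,-0.004],1]
    - [[6,-31.1,6.8],[-0.002,0.044,-0.004],1]
    - [[6,-31.1,6.8],[-0.002,0.044,-0.004],1]
    - [[6,-31.1,6.8],[-0.002,0.044,-0.004],1]
    - [[6,-31.1,6.8],[-0.002,0.044,-0.004],1]

```text
time_s: 19.45
tool_pos: [0.5477, -0.2395, 0.1346]
tool_rot: [[-0.965, -0.25, 0.082], [-0.25, 0.968, 0.019], [-0.084, -0.002, -0.996]]
contact_force: [0.6, 0.7, 0.6]
width: 0.556
gripper_force: 35.0
```

```bash
python3 st.py; python3 -c "
from h import *
go(rotz([0,0,1],-165),np.array([.552,-.302,.10]),3)"
```

```text
[ 54.8  32.1 -46.  105.6  27.1  49.6 101.4] 19.45 F [0.6 0.7 0.6] w 48.4
along mm 59.0 need lateral in tool [-73.8 310.4 -24.9] tilt fix [ 2.84348651e-02 -4.24537273e-01 -4.33680869e-19]
rows 3 shift mm [4.52, -20.51, 11.32] turn [-0.0009, 0.028, -0.0028] deg/row 1.62
```

Call:
step_arm:
  moves:
    - [[4.5,-20.5,11.3],[-0.001,0.028,-0.003],1]
    - [[4.5,-20.5,11.3],[-0.001,0.028,-0.003],1]
    - [[4.5,-20.5,11.3],[-0.001,0.028,-0.003],1]
    - [[0,0,0],[0,0,0],1]
    - [[0,0,0],[0,0,0],1]

```text
time_s: 20.08
tool_pos: [0.5524, -0.2998, 0.1002]
tool_rot: [[-0.965, -0.261, 0.002], [-0.261, 0.965, 0.001], [-0.002, 0.001, -1.0]]
contact_force: [0.7, 0.1, -1.0]
width: 0.554
gripper_force: 35.0
```

```bash
python3 - <<'E'
from h import *
s=env.observe(); print(np.round(s["tool_pos"],4),np.round(s["tool_rot"],3).tolist(),np.round(s["qpos"],1)); go(rotz([0,0,1],-165),np.array([.552,-.302,.10]),1)
S=grab("scene","pics/s5.png"); D=grab("side","pics/d5.png")
print(proj(S,[.552,-.302,.011]),proj(D,[.552,-.302,.011]))
i=np.hstack([cv2.resize(S["img"][130:250,330:460,::-1],(390,360),interpolation=2),cv2.resize(D["img"][310:460,240:400,::-1],(390,360),interpolation=2)])
cv2.imwrite("pics/v5.png",i)
E
```

```text
[ 0.5524 -0.2998  0.1002] [[-0.965, -0.261, 0.002], [-0.261, 0.965, 0.001], [-0.002, 0.001, -1.0]] [ 54.1  37.8 -42.2 100.1  30.5  54.1 104.5]
rows 1 shift mm [0.99, -1.99, 0.16] turn [0.0006, 0.0017, 0.0019] deg/row 0.15
[393.44062484 201.74103352] [303.53717293 392.22219522]
```

View pics/v5.png

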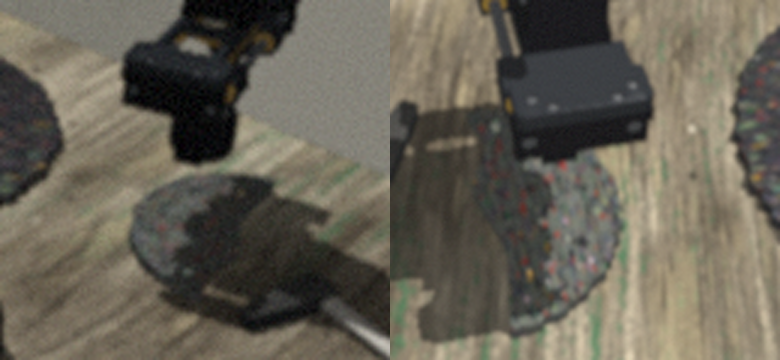

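Both views show the hand and held cap above the offcut (scene about (397,182), side about (313,365)), with the offcut where it was. I descend, then feel for contact.

Call:
step_arm:
  moves:
    - [[0.5,-1,18],[0,0.002,0],1]
    - [[0.5,-1,18],[0,0,0],1]
    - [[0,0,14],[0,0,0],1]
    - [[0,0,8],[0,0,0],1]
    - [[0,0,0],[0,0,0],1]

```text
time_s: 20.8
tool_pos: [0.5515, -0.3029, 0.0412]
tool_rot: [[-0.966, -0.26, -0.002], [-0.26, 0.966, 0.0], [0.002, 0.001, -1.0]]
contact_force: [0.1, 0.6, -0.5]
width: 0.554
gripper_force: 35.0
```

Call:
step_arm:
  moves:
    - [[0,0,1.5],[0,0,0],1]
    - [[0,0,1.5],[0,0,0],1]

```text
time_s: 21.05
tool_pos: [0.5522, -0.3033, 0.0395]
tool_rot: [[-0.966, -0.26, 0.0], [-0.26, 0.966, -0.001], [-0.0, -0.001, -1.0]]
contact_force: [-0.9, 0.6, -0.7]
width: 0.556
gripper_force: 35.0
```

Call:
step_arm:
  moves:
    - [[0,0,1],[0,0,0],1]
    - [[0,0,1],[0,0,0],1]

```text
time_s: 21.3
tool_pos: [0.5519, -0.3033, 0.0372]
tool_rot: [[-0.966, -0.26, -0.0], [-0.26, 0.966, -0.001], [0.001, -0.001, -1.0]]
contact_force: [-0.4, 0.2, -0.3]
width: 0.555
gripper_force: 35.0
```

Call:
step_arm:
  moves:
    - [[0,0,0.8],[0,0,0],1]
    - [[0,0,0.8],[0,0,0],1]

```text
time_s: 21.55
tool_pos: [0.5518, -0.3032, 0.0354]
tool_rot: [[-0.966, -0.26, -0.001], [-0.26, 0.966, -0.001], [0.001, -0.0, -1.0]]
contact_force: [0.1, -0.5, -0.8]
width: 0.557
gripper_force: 35.0
```

Call:
step_arm:
  moves:
    - [[0,0,0.6],[0,0,0],1]
    - [[0,0,0.6],[0,0,0],1]

```text
time_s: 21.8
tool_pos: [0.5518, -0.3032, 0.0342]
tool_rot: [[-0.966, -0.26, -0.001], [-0.26, 0.966, -0.0], [0.001, -0.0, -1.0]]
contact_force: [-0.6, 0.8, 0.5]
width: 0.562
gripper_force: 35.0
```

Call:
step_arm:
  moves:
    - [[0,0,0.6],[0,0,0],1]
    - [[0,0,0.6],[0,0,0],1]

```text
time_s: 22.05
tool_pos: [0.5518, -0.3032, 0.033]
tool_rot: [[-0.966, -0.26, -0.001], [-0.26, 0.966, -0.0], [0.001, -0.0, -1.0]]
contact_force: [-0.4, -0.0, 0.1]
width: 0.554
gripper_force: 35.0
```

Call:
step_arm:
  moves:
    - [[0,0,0.6],[0,0,0],1]
    - [[0,0,0],[0,0,0],1]

```text
time_s: 22.3
tool_pos: [0.5518, -0.3032, 0.0324]
tool_rot: [[-0.966, -0.26, -0.001], [-0.26, 0.966, -0.0], [0.001, -0.0, -1.0]]
contact_force: [-0.2, 0.3, -0.9]
width: 0.554
gripper_force: 35.0
```

Call:
step_arm:
  moves:
    - [[0,0,0.5],[0,0,0],1]
    - [[0,0,0],[0,0,0],1]

```text
time_s: 22.55
tool_pos: [0.5519, -0.3032, 0.032]
tool_rot: [[-0.966, -0.26, -0.001], [-0.26, 0.966, -0.001], [0.001, -0.0, -1.0]]
contact_force: [0.4, -0.0, 0.0]
width: 0.559
gripper_force: 35.0
```

Call:
step_arm:
  moves:
    - [[0,0,0.5],[0,0,0],1]
    - [[0,0,0],[0,0,0],1]

```text
time_s: 22.8
tool_pos: [0.552, -0.3032, 0.0319]
tool_rot: [[-0.966, -0.26, -0.001], [-0.26, 0.966, -0.001], [0.001, -0.001, -1.0]]
contact_force: [-2.1, 0.4, 4.7]
width: 0.558
gripper_force: 35.0
```

There is contact at TCP z = 0.032, as the cap's height predicts. I release and withdraw.

Call:
step_arm:
  grip_force: 3
  moves:
    - [[0,0,0],[0,0,0],1]
    - [[0,0,0],[0,0,0],0.3]
    - [[0,0,0],[0,0,0],0]
    - [[0,0,0],[0,0,0],0]
    - [[0,0,0],[0,0,0],0]

```text
time_s: 23.42
tool_pos: [0.5518, -0.3032, 0.0313]
tool_rot: [[-0.966, -0.26, -0.001], [-0.26, 0.966, -0.0], [0.001, -0.0, -1.0]]
contact_force: [0.0, 0.3, 0.0]
width: 0.924
gripper_force: 0.0
```

Call:
step_arm:
  moves:
    - [[0,0,-8],[0,0,0],0]
    - [[0,0,-18],[0,0,0],0]
    - [[0,0,-30],[0,0,0],0]
    - [[0,0,-40],[0,0,0],0]
    - [[0,0,-40],[0,0,0],0]

```text
time_s: 24.05
tool_pos: [0.5521, -0.3029, 0.1701]
tool_rot: [[-0.966, -0.26, 0.001], [-0.26, 0.966, -0.001], [-0.0, -0.001, -1.0]]
contact_force: [-0.5, 0.1, -0.4]
width: 1.0
gripper_force: 0.0
```

```bash
python3 st.py; python3 - <<'E'
from h import *
S=grab("scene","pics/s6.png"); D=grab("side","pics/d6.png")
print(proj(S,[.552,-.302,.044]),proj(D,[.552,-.302,.044]))
i=np.hstack([cv2.resize(S["img"][130:250,330:460,::-1],(390,360),interpolation=2),cv2.resize(D["img"][310:460,240:400,::-1],(390,360),interpolation=2)])
cv2.imwrite("pics/v6.png",i)
E
```

```text
[ 56.2  33.6 -44.9  96.8  26.7  60.8 107.8] 24.05 F [-0.5  0.1 -0.4] w 87.0
along mm 93.6 need lateral in tool [-69.4 373.4 -25.1] tilt fix [ 3.44797018e-02 -4.98474098e-01 -1.08420217e-19]
[394.98220269 190.47818253] [303.66067549 378.44846603]
```

View pics/v6.png

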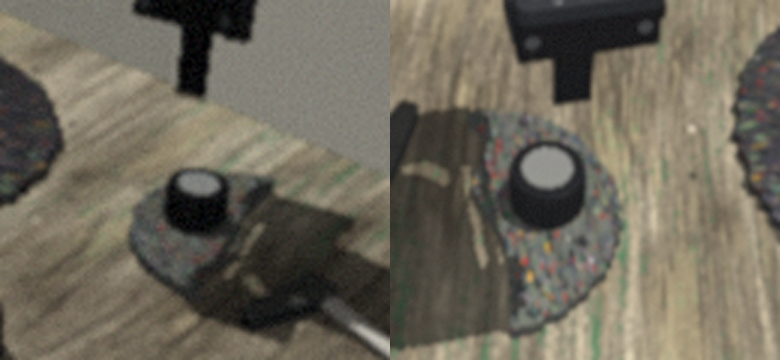

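The cap stands level on the offcut: its top is at scene (396,192) and side (305,380), against an expected (395,190) and (304,378). The arm is clear, so I hand in.

```bash
python3 -c "
from bench import env
print(env.sign_off())"
```

```text
the job is handed in; nothing more can be done
None
```

I unscrewed the cap in two twists and set it down level, open side down, near the middle of the half-round offcut; the arm touched nothing afterwards. I handed the job in at about 24 s on the robot's clock, but the sign-off returned no verdict.

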